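# Open the spring-lid spool case

### The job

Two wooden spring-lid cases stand on the bench. On the wider one, press the steel release tab at the front down until the lid springs up a little, then push the lid over backwards until it rests fully open against its stop. Work by pressing and pushing only: pick nothing up, leave the case where it stands, and leave the narrow case shut and the other things undisturbed.

Things in the scene. Friction and masses are not known exactly. Their poses are not given: they have to be found in the camera images.
- wide_case: The wider wooden case, loose, about 0.9 kg. Box 100 deep (x), 110 wide (y), 60 mm high shut (rim 55), on a 6 mm base plate 122 wide reaching 110 mm in front of the origin, 55 behind. Origin: bench level under the box's middle; +x to the hinge side (back), -x to the tab side (front), z up. Two spools stand inside below the rim. Tab: steel pad, 16 wide, from 57 to 105 mm in front of the origin.
- wide_case_press (a point): Point to press on the wide case's tab: mid-width, on the pad's top, 95 mm in front of the case's origin, 36.5 mm above the bench at rest; moves with it. Straight down: 1.5 N starts it, 5 N brings it to its stop 10 mm lower; the latch lets go after 5 mm; springs back. The latch arm behind it (16 wide, 65 mm high, 60 mm in front of the origin) leans up to 11 mm forward when the tab is down.
- wide_case_tab (a joint): Tilt of the wide case's tab, rad: 0 at rest, grows as it is pressed, 0.30 at its stop; the latch lets go at about 0.14.
- wide_case_lid (a joint): Angle of the wide case's lid, rad: 0 shut, about 0.65 where a spring pin holds it once unlatched, 1.57 upright, 1.85 at its stop, leaning back. Left below upright it falls back onto the pin; beyond it, slowly to the stop. 120 g, lightly damped (under 2 N at its front edge when moved slowly).
- wide_case_edge (a point): Middle of the wide case's lid's front edge, on the underside; 104 mm from the hinge line; moves with the lid. The lid is a flat board 110 wide, 5 mm thick. The front edge can be pushed back and up with the side of the fingers.
- wide_case_hinge (a point): Middle of the wide case's hinge line, 50 mm behind the case's origin, 55 mm above the bench; the line runs along the case's y.
- narrow_case: The narrower wooden case, made the same way but 70 mm wide (base plate 165 x 82 mm); same depth, height, tab and axes as the wide case. It stays shut.
- narrow_case_lid (a joint): Angle of the narrow case's lid, rad: 0 shut.
- loose_spool: White thread spool standing upright, 33 mm across, 58 mm high; origin under its centre.
- wax_block: Block of beeswax, 33 x 46 x 17 mm; origin under its centre.
- bobbin: Ribbon bobbin lying flat, 60 mm across, 26 mm high; origin under its centre.

How it is judged:
On the way, in this order (a step that is already met when the one before it is completed fails the run):
1. the wide case's tab is pressed by the fingers (value of joint wide_case_tab above 0.05 rad and contact force between the fingers and wide_case above 0.5 N).
2. the wide case's lid has sprung up part way (value of joint wide_case_lid between 0.45 and 0.95 rad), for 0.1 s.
At the end, for the whole second after the job is handed in: The wide case's lid stands at its stop (over 1.75 rad) and at rest, its tab is back up (under 0.05 rad); the wide case stands flat within 40 mm of where it stood; the narrow case is shut (under 0.05 rad) and within 30 mm of where it stood; spool, wax and bobbin are within 30 mm of where they stood (value of joint wide_case_lid above 1.75 rad and value of joint each of wide_case_tab, narrow_case_lid below 0.05 rad and not (velocity of joint wide_case_lid above 0.1 rad/s) and linear speed of wide_case below 0.02 m/s and distance of wide_case from where it was at the start of the episode below 0.04 m and distance of each of narrow_case, loose_spool, wax_block, bobbin from where it was at the start of the episode below 0.03 m and angle between wide_case's own z axis and vertical below 0.1 rad); the robot touches nothing.
It fails at once if a case is lifted off the bench (height (world z) of any of wide_case, narrow_case above 0.012 m).
It fails at once if the narrow case is opened or shoved away (value of joint narrow_case_lid above 0.15 rad or distance of narrow_case from where it was at the start of the episode above 0.03 m).
It fails at once if the wide case is shoved away (distance of wide_case from where it was at the start of the episode above 0.04 m).
It fails at once if the spool, wax or bobbin is lifted or knocked away (distance of any of loose_spool, wax_block, bobbin from where it was at the start of the episode above 0.03 m).
It also fails if it takes over 38 s, if anything falls off the work surface, if the arm or the gripper's body presses on something with over 40 N, if the wrist force passes 120 N, or if a joint passes its speed limit or range.

### The arm

A 6-joint arm with a two-finger parallel gripper is mounted at the origin on a cart in front of the work surface, level with it; the furniture and walls round the work are solid. World frame = base frame: x ahead of the robot, y to its left, z up, the work surface at z = 0. Lengths are in m, angles in rad, forces in N, time in s.
With the tool pointing down it reaches from about 0.425 to 1.125 m from the base axis. Payload 14.9 kg.
Tool frame: the origin (TCP) lies at the very end of the fingers, on their centre line; the grasp point (between the pads) lies 19 mm behind it (r.grip_point_offset is the distance from the TCP to the grasp point, in m); z points along the fingers, x is the direction in which the jaws open and shut, and the axes are right-handed (so a half turn about z gives the same grasp; the last joint's range is limited). The gripper opens to 91 mm and grips with 3 to 60 N. Pads are 32 mm wide; open, the fingers measure 118 mm over their backs; the gripper's body (76 mm by 178 mm) begins 60 mm behind the grasp point.
Start: joints at [-1.362, 0.379, 1.734, -0, 1.028, -0.033], TCP at [0.168, -0.68, 0.214] pointing down, gripper open.
Joint ranges: [-2.77, 2.77], [-0.74, 2.19], [0, 2.66], [-1.06, 4.2], [0.31, 2.87], [-3.08, 3.08]. Speed limits (rad/s): [1.89, 1.89, 2.39, 3.14, 3.14, 3.14].

### API

Orientations are given as [roll, pitch, yaw] about the fixed x, y, z axes, in that order (R = Rz(yaw) Ry(pitch) Rx(roll)).
In Python, from cell import r, eyes, close_job gives the robot as it stands.
- The arm moves only by the tool step_arm, never from a script. Its argument "rows" is a list of rows, each an object of numbers: "dx", "dy", "dz": the shift along the tool's x, y, z in m; "wx", "wy", "wz": the turn, a rotation vector about the tool's x, y, z in rad. A call has 1 to 5 rows; each row is the pose to reach, as a shift and turn from the pose commanded when the call began, along the tool's axes at that moment; what a row does not reach only later rows make up. A row lasts 1/10 s, in which the tool goes at most 50 mm and 8.59 degrees, less where a joint would pass 70% of its speed; a pose out of reach is approached as far as the arm can. A call with a gripper value outside its range is refused whole. "fingers" is the finger opening in m, from 0 to 0.0912, set as the call begins (left out, the last holds). The fingers move at their own pace and stop on an object; the grip force is fixed at half the most. Time passes only in rows, so rows that repeat a pose let the fingers close. It gives the time, the measured TCP pose, the force and the opening at its end, in the units of the state.
- r.state(): the state, without advancing time (a new reading comes with each control period).
- eyes.grab_frame(name): name is "scene" or "top" or "wrist"; returns a dict with "pixels" (384x512x3 uint8, blue, green, red), "fov_y" (degrees; the focal length in pixels is half the picture's height over the tangent of half this angle, whatever the lens; pixels are square), "cx", "cy" (the principal point, pixels), "distortion" ([k1, k2, p1, p2, k3] as OpenCV has them; the pictures are not rectified), "pose" (4x4, takes a point from camera to world coordinates); the wrist camera has in their place "tool_from_camera" (4x4, takes a point from camera to tool coordinates, whose origin is the TCP and whose axes are the tool frame's). Camera axes: x right, y down, z forward; pixel columns grow to the right and rows downward; lengths in m; the calibration is good to about 2 mm. A picture is of the moment at which its call begins: read the wrist's pose just before it. There is no depth.
- close_job(): hands the job in, once; it reports no verdict.
The state is a dict: "clock": time; "qpos": joint angles; "joint_vel": joint speeds; "tau": joint torques, N m; "eef_pos": TCP position; "orientation": TCP orientation; "force": force on the tool from outside, world axes, zero at the start; "wrist_torque": the same for the moment, N m; "grip_width": finger opening in m.
Only numpy, scipy, OpenCV 4.12 (cv2) and the standard library are available. Lean on these libraries where they do the work, as an engineer would, in place of code of your own. Each camera call takes 0.05 s, during which the arm holds its last target.

## Working session

There is one attempt and no reset: what is moved stays moved. The work goes in short steps, Python scripts to look and compute and a tool call to move; the robot and the scene stay as the last step left them, time stands still between calls to the robot, and variables do not carry over. Pictures are saved under pics/ and viewed, and the job is handed in when it is done.

Besides the shell and the picture viewer there is one more tool, called after ">>>" as name(argument=value, ...) on one line, values as JSON. step_arm: Moves the arm, as the interface text tells. Its arguments: {"type":"object","properties":{"rows":{"type":"array"},"fingers":{"type":"number"}},"required":["rows"]}

```bash
ls; mkdir -p pics
python3 - <<'E'
from cell import r,eyes
import cv2,numpy as np
print(r.state())
for n in ("scene","top"):
    f=eyes.grab_frame(n); cv2.imwrite(f"pics/{n}0.png",f["pixels"])
    print(n,f["fov_y"],f["cx"],f["cy"],f["distortion"],np.round(f["pose"],4).tolist())
    np.savez(f"{n}0.npz",**{k:np.array(v) for k,v in f.items()})
E
```

```text
pics
{'clock': 0.0, 'qpos': array([-1.36232803e+00,  3.79406096e-01,  1.73473747e+00, -4.27926480e-05,
        1.02849433e+00, -3.33331774e-02]), 'joint_vel': array([-0.00082812, -0.00038511, -0.00056489,  0.00059172,  0.00149283,
        0.00026123]), 'tau': array([ 3.14817707e-04, -7.63725042e+01, -4.34365296e+01,  6.50554360e-02,
        4.24916914e-02, -1.21321896e-04]), 'eef_pos': array([ 0.16750222, -0.67928296,  0.21331143]), 'orientation': array([ 3.14159088e+00,  1.04588698e-03, -1.32897275e+00]), 'force': array([0.15608215, 0.28927855, 0.12513595]), 'wrist_torque': array([-0.00451927, -0.01382947, -0.02781802]), 'grip_width': 0.09083757884962472}
scene 46.959851259712366 249.07132469453694 183.65047645161906 [0.04194941 0.         0.         0.         0.        ] [[0.8782, -0.2525, 0.4062, 0.2367], [-0.4781, -0.4419, 0.759, -0.6144], [-0.0121, -0.8608, -0.5088, 0.5222], [0.0, 0.0, 0.0, 1.0]]
top 45.52486940284893 259.6277838829387 189.21706762619928 [-0.16464691  0.          0.          0.          0.        ] [[-0.0046, -0.9808, 0.1949, 0.361], [-0.9998, 0.0085, 0.0192, 0.0254], [-0.0205, -0.1947, -0.9806, 1.1357], [0.0, 0.0, 0.0, 1.0]]
```

View pics/scene0.png

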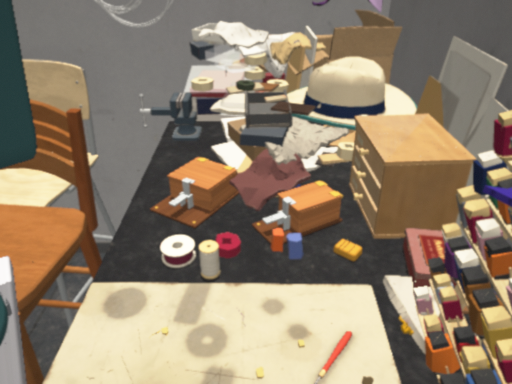

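View pics/top0.png

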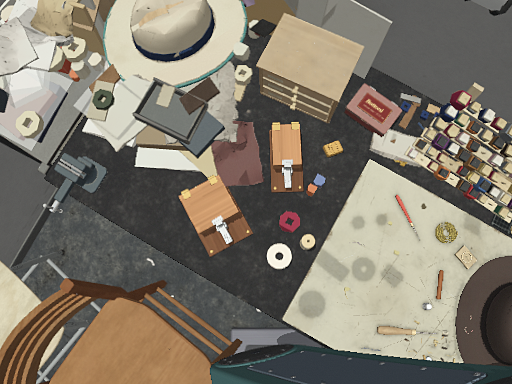

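The top view shows the wide case with its lid at about (210,207) and its tab near (222,232). The narrow case is at (287,155). The white bobbin is at (279,256), the spool at (308,241) and the wax at (333,148).

```bash
cat > h.py <<'E'
import numpy as np,cv2
def load(n):
    return dict(np.load(n+".npz"))
def K(f):
    h=f["pixels"].shape[0]; fl=h/2/np.tan(np.radians(float(f["fov_y"]))/2)
    return np.array([[fl,0,float(f["cx"])],[0,fl,float(f["cy"])],[0,0,1]])
def rays(f,px):
    u=cv2.undistortPoints(np.array(px,float).reshape(-1,1,2),K(f),np.array(f["distortion"],float)).reshape(-1,2)
    d=np.c_[u,np.ones(len(u))]@f["pose"][:3,:3].T
    return f["pose"][:3,3],d
def onplane(f,px,z):
    o,d=rays(f,px); return o+d*((z-o[2])/d[:,2])[:,None]
def proj(f,P):
    T=np.linalg.inv(f["pose"]); rv=cv2.Rodrigues(T[:3,:3])[0]
    return cv2.projectPoints(np.array(P,float),rv,T[:3,3],K(f),np.array(f["distortion"],float))[0].reshape(-1,2)
E
python3 - <<'E'
from h import *
t=load("top0")["pixels"][110:280,160:360]
cv2.imwrite("pics/topz.png",cv2.resize(t,None,fx=4,fy=3.5,interpolation=cv2.INTER_CUBIC) if 0 else cv2.resize(t,(700,595),interpolation=cv2.INTER_CUBIC))
s=load("scene0")["pixels"][140:290,140:370]
cv2.imwrite("pics/scz.png",cv2.resize(s,None,fx=3.4,fy=3.4,interpolation=cv2.INTER_CUBIC))
hsv=cv2.cvtColor(load("top0")["pixels"],cv2.COLOR_BGR2HSV)
for p in [(210,195),(205,200),(235,240),(190,225),(287,140)]: print(p,hsv[p[1],p[0]])
E
```

```text
(210, 195) [ 14 122 203]
(205, 200) [ 14 119 207]
(235, 240) [ 12 133 127]
(190, 225) [15  8 66]
(287, 140) [ 15 118 214]
```

View pics/topz.png

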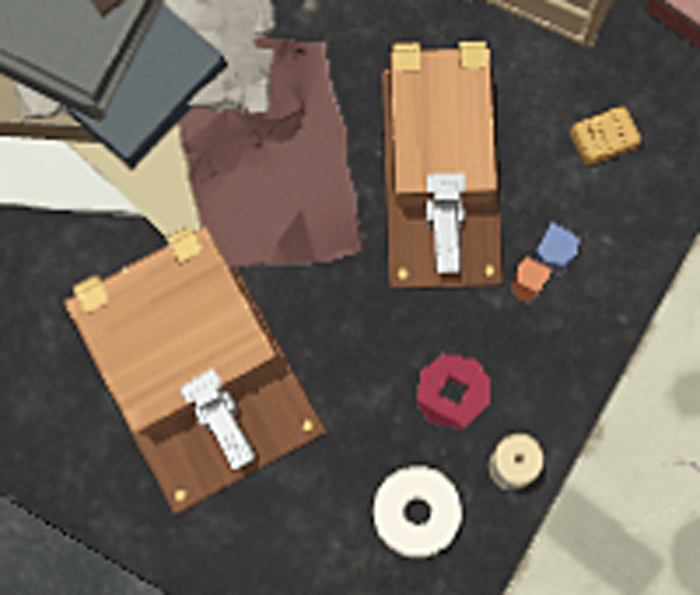

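View pics/scz.png

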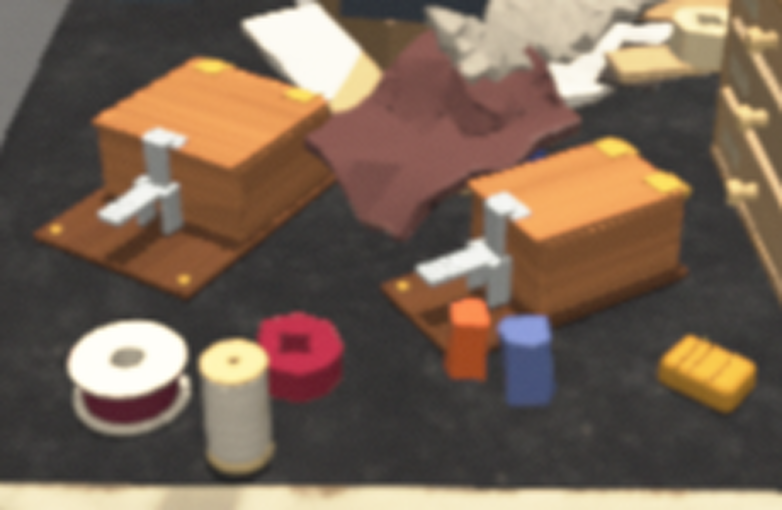

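The zoom is 3.5x with offset (160,110). The wide case's base-plate front corners are at zoomed (176,514) and (326,431). Its lid corners are at (66,302), (205,228), (281,354) and (137,432), and the tab tip is at (242,467).

Run:
```python
from h import *
f=load("top0")
def z(p): return [((a+.5)/3.5-.5+160,(b+.5)/3.5-.5+110) for a,b in p]
lid=onplane(f,z([(66,302),(205,228),(281,354),(137,432)]),.06)
base=onplane(f,z([(176,514),(326,431)]),.006)
tab=onplane(f,z([(242,467)]),.0365); 
print(np.round(lid,4),np.round(base,4),tab)
L=lambda a,b:np.linalg.norm(a-b)
print("w",L(lid[0],lid[1]),L(lid[2],lid[3]),"d",L(lid[1],lid[2]),L(lid[0],lid[3]),"base",L(*base))
# axis: from front to back
bx=(lid[0]+lid[1]-lid[2]-lid[3])[:2]; by=(lid[0]-lid[1]+lid[3]-lid[2])[:2]; bb=(base[0]-base[1])[:2]
ang=[np.arctan2(bx[1],bx[0]),np.arctan2(by[1],by[0])-np.pi/2,np.arctan2(bb[1],bb[0])-np.pi/2]
print("yaw",ang)
yaw=np.mean(ang); c=np.array([np.cos(yaw),np.sin(yaw)])
print("tabtip->o",tab[0,:2]+.105*c,"base->o",base.mean(0)[:2]+.110*c,"lid->o",lid.mean(0)[:2], "lidfront/back proj", [(p[:2]-lid.mean(0)[:2])@c for p in lid])
for n,p,h in [("bob",(418,511),.026),("spool",(519,459),.058),("wax",(606,135),.017),("wedge",(560,245),.03),("pink",(455,390),.03)]:
    print(n,onplane(f,z([p]),h)[0])
n=onplane(f,z([(392,53),(488,48),(497,190),(396,192)]),.06);print("narrow lid",np.round(n,4))
```

```text
[[0.56   0.2422 0.06  ]
 [0.6113 0.1465 0.06  ]
 [0.5229 0.0935 0.06  ]
 [0.4701 0.1911 0.06  ]] [[0.4175 0.1708 0.006 ]
 [0.4757 0.0649 0.006 ]] [[0.44813245 0.12163355 0.0365    ]]
w 0.10855856644907362 0.11092204052189243 d 0.10305486655941751 0.10339314669713681 base 0.12081079503598575
yaw [np.float64(0.5285352256048825), np.float64(0.49399016728975553), np.float64(0.5027516138115065)]
tabtip->o [0.53985121 0.17274783] base->o [0.54272342 0.17138362] lid->o [0.54109556 0.1683148 ] lidfront/back proj [np.float64(0.052486703538492), np.float64(0.050709593674060915), np.float64(-0.05229369208052106), np.float64(-0.050902605132031764)]
bob [0.41791776 0.00094352 0.026     ]
spool [ 0.45050577 -0.0666679   0.058     ]
wax [ 0.68809241 -0.13940977  0.017     ]
wedge [ 0.60364245 -0.10168255  0.03      ]
pink [ 0.50119874 -0.02562348  0.03      ]
narrow lid [[ 0.737   0.0159  0.06  ]
 [ 0.7402 -0.052   0.06  ]
 [ 0.6364 -0.0557  0.06  ]
 [ 0.6356  0.0142  0.06  ]]
```

Measured sizes match the given ones (lid 109–111 x 103 mm, plate 121 mm). Wide case origin is about (0.542, 0.171) with yaw about 0.508. I'll write a target-to-tool-shift helper, then move.

```bash
cat > go.py <<'E'
import sys,numpy as np
from scipy.spatial.transform import Rotation as R
from cell import r
O=np.array([.542,.171]);Y=.508
def case(x,y=0,z=0):
    c,s=np.cos(Y),np.sin(Y); return np.array([O[0]+c*x-s*y,O[1]+s*x+c*y,z])
def delta(p,yaw=Y-np.pi/2):
    s=r.state(); A=R.from_euler("xyz",s["orientation"]); B=R.from_euler("xyz",[np.pi,0,yaw])
    print("t",s["clock"],"pos",np.round(s["eef_pos"],4),"F",np.round(s["force"],2),"d",np.round(A.inv().apply(p-s["eef_pos"]),4),"w",np.round((A.inv()*B).as_rotvec(),4))
E
python3 - <<'E'
from go import *
delta(np.array([.48,-.35,.2])); print(case(-.097))
E
```

```text
t 0.1 pos [ 0.1676 -0.6793  0.2134] F [-0.09  0.08  0.58] d [-0.2449 -0.3822  0.0136] w [-1.000e-04  9.000e-04 -2.661e-01]
[0.45724925 0.12381621 0.        ]
```

>>> step_arm(rows=[{"dx": -0.245,"dy": -0.382,"dz": 0.013,"wz": -0.266},{"dx": -0.245,"dy": -0.382,"dz": 0.013,"wz": -0.266},{"dx": -0.245,"dy": -0.382,"dz": 0.013,"wz": -0.266},{"dx": -0.245,"dy": -0.382,"dz": 0.013,"wz": -0.266},{"dx": -0.245,"dy": -0.382,"dz": 0.013,"wz": -0.266}], fingers=0)

```text
schema error: expected keys dx, dy, dz, wx, wy, wz
```

```bash
python3 -c "
from go import *
delta(np.array([.48,-.3,.2]))"
```

```text
t 0.1 pos [ 0.1676 -0.6793  0.2134] F [-0.09  0.08  0.58] d [-0.2934 -0.3942  0.0137] w [-1.000e-04  9.000e-04 -2.661e-01]
```

>>> step_arm(rows=[{"dx": -0.245,"dy": -0.382,"dz": 0.013,"wx": 0,"wy": 0,"wz": -0.266},{"dx": -0.245,"dy": -0.382,"dz": 0.013,"wx": 0,"wy": 0,"wz": -0.266},{"dx": -0.245,"dy": -0.382,"dz": 0.013,"wx": 0,"wy": 0,"wz": -0.266},{"dx": -0.245,"dy": -0.382,"dz": 0.013,"wx": 0,"wy": 0,"wz": -0.266},{"dx": -0.245,"dy": -0.382,"dz": 0.013,"wx": 0,"wy": 0,"wz": -0.266}], fingers=0)

```text
clock: 0.6
eef_pos: [0.3405, -0.4965, 0.2065]
orientation: [-3.142, 0.0, -1.063]
force: [1.3, -1.2, 0.6]
grip_width: 0.0542
```

```bash
python3 -c "
from go import *
delta(np.array([.48,-.3,.2]))"
```

```text
t 0.6 pos [ 0.3405 -0.4965  0.2065] F [ 1.27 -1.25  0.58] d [-0.1039 -0.2175  0.0066] w [-0.      0.0003 -0.0005]
```

>>> step_arm(rows=[{"dx": -0.104,"dy": -0.217,"dz": 0.006,"wx": 0,"wy": 0,"wz": 0},{"dx": -0.104,"dy": -0.217,"dz": 0.006,"wx": 0,"wy": 0,"wz": 0},{"dx": -0.104,"dy": -0.217,"dz": 0.006,"wx": 0,"wy": 0,"wz": 0},{"dx": -0.104,"dy": -0.217,"dz": 0.006,"wx": 0,"wy": 0,"wz": 0},{"dx": -0.104,"dy": -0.217,"dz": 0.006,"wx": 0,"wy": 0,"wz": 0}])

```text
clock: 1.1
eef_pos: [0.4795, -0.2996, 0.2006]
orientation: [3.142, 0.0, -1.062]
force: [0.4, -0.3, 0.7]
grip_width: 0.014
```

```bash
python3 -c "
from go import *
delta(case(-.097,0,.15))"
```

```text
t 1.1 pos [ 0.4795 -0.2996  0.2006] F [ 0.43 -0.28  0.68] d [-0.3807 -0.1867  0.0507] w [0.     0.0003 0.0004]
```

>>> step_arm(rows=[{"dx": -0.381,"dy": -0.187,"dz": 0.05,"wx": 0,"wy": 0,"wz": 0},{"dx": -0.381,"dy": -0.187,"dz": 0.05,"wx": 0,"wy": 0,"wz": 0},{"dx": -0.381,"dy": -0.187,"dz": 0.05,"wx": 0,"wy": 0,"wz": 0},{"dx": -0.381,"dy": -0.187,"dz": 0.05,"wx": 0,"wy": 0,"wz": 0},{"dx": -0.381,"dy": -0.187,"dz": 0.05,"wx": 0,"wy": 0,"wz": 0}])

```text
clock: 1.6
eef_pos: [0.4652, -0.0521, 0.1713]
orientation: [-3.142, -0.0, -1.063]
force: [2.0, 0.1, -0.0]
grip_width: 0.0005
```

```bash
python3 -c "
from go import *
delta(case(-.097,0,.15))"
```

```text
t 1.6 pos [ 0.4652 -0.0521  0.1713] F [ 2.04  0.11 -0.03] d [-0.1576 -0.0786  0.0213] w [-0.0001 -0.     -0.0006]
```

>>> step_arm(rows=[{"dx": -0.158,"dy": -0.079,"dz": 0.021,"wx": 0,"wy": 0,"wz": 0},{"dx": -0.158,"dy": -0.079,"dz": 0.021,"wx": 0,"wy": 0,"wz": 0},{"dx": -0.158,"dy": -0.079,"dz": 0.021,"wx": 0,"wy": 0,"wz": 0},{"dx": -0.158,"dy": -0.079,"dz": 0.021,"wx": 0,"wy": 0,"wz": 0},{"dx": -0.158,"dy": -0.079,"dz": 0.021,"wx": 0,"wy": 0,"wz": 0}])

```text
clock: 2.1
eef_pos: [0.4573, 0.1251, 0.15]
orientation: [3.141, 0.0, -1.06]
force: [0.3, 0.5, 0.2]
grip_width: 0.0002
```

Run:
```python
from go import *
from cell import eyes
import cv2
delta(case(-.097,0,.06))
for n in ("wrist","scene"):
    f=eyes.grab_frame(n); p=f["pixels"]
    if n=="wrist": print(f["fov_y"],np.round(f["tool_from_camera"],3).tolist()); np.savez("wrist1.npz",**{k:np.array(v) for k,v in f.items()})
    cv2.imwrite(f"pics/{n}1.png",p if n=="wrist" else cv2.resize(p[120:290,120:370],None,fx=3,fy=3))
```

```text
t 2.1 pos [0.4573 0.1251 0.15  ] F [0.31 0.48 0.22] d [0.0012 0.0007 0.09  ] w [0.0006 0.0004 0.0032]
68.04216916930758 [[1.0, 0.001, -0.0, 0.0], [-0.001, 0.961, 0.276, -0.078], [0.0, -0.276, 0.961, -0.171], [0.0, 0.0, 0.0, 1.0]]
```

View pics/wrist1.png

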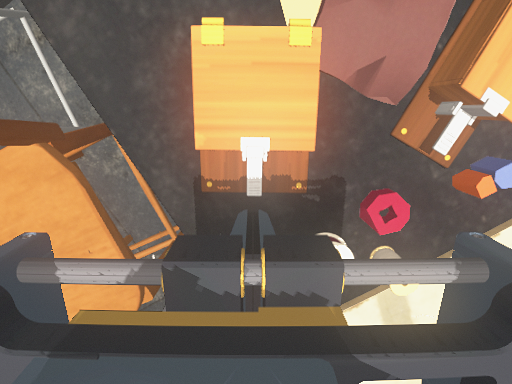

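View pics/scene1.png

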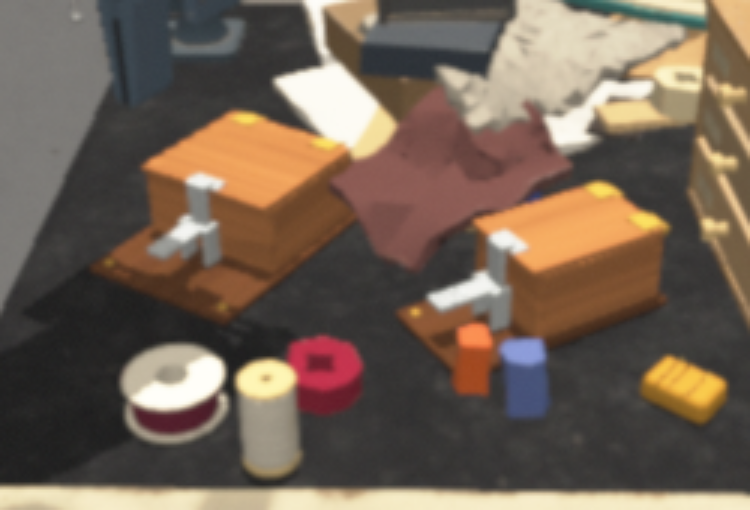

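In the wrist view the tab is centred at column 254, with its tip at about (254,194). The lid corners are at (191,27), (321,27), (317,150) and (195,151), and the finger tips are at (254,212). I'll cross-check the case pose from this view.

Run:
```python
from go import *; from h import *
f=load("wrist1"); s=r.state()
T=np.eye(4);T[:3,:3]=R.from_euler("xyz",s["orientation"]).as_matrix();T[:3,3]=s["eef_pos"]
f["pose"]=T@f["tool_from_camera"]
lid=onplane(f,[(191,27),(321,27),(317,150),(195,151)],.06)
tip=onplane(f,[(254,194)],.0365)
base=onplane(f,[(202,191),(307,191)],.006)
c=np.array([np.cos(Y),np.sin(Y)]);n=np.array([-c[1],c[0]])
for p in [*lid,*tip,*base]: print(np.round([(p[:2]-O)@c,(p[:2]-O)@n],4))
```

```text
[0.0485 0.05  ]
[ 0.0488 -0.058 ]
[-0.0537 -0.0605]
[-0.0549  0.0516]
[-0.1029 -0.003 ]
[-0.1085  0.0568]
[-0.1082 -0.0642]
```

The two views agree within 3 mm, so I'll refine the origin to (0.544, 0.169) and descend.

```bash
sed -i 's/\[.542,.171\]/[.544,.169]/' go.py; python3 -c "
from go import *
delta(case(-.098,0,.04))"
```

```text
t 2.2 pos [0.4577 0.1228 0.1503] F [ 0.31  0.07 -0.22] d [1.600e-03 1.000e-04 1.103e-01] w [0.0005 0.0001 0.0014]
```

>>> step_arm(rows=[{"dx": 0.002,"dy": 0,"dz": 0.04,"wx": 0,"wy": 0,"wz": 0},{"dx": 0.002,"dy": 0,"dz": 0.075,"wx": 0,"wy": 0,"wz": 0},{"dx": 0.002,"dy": 0,"dz": 0.095,"wx": 0,"wy": 0,"wz": 0},{"dx": 0.002,"dy": 0,"dz": 0.105,"wx": 0,"wy": 0,"wz": 0},{"dx": 0.002,"dy": 0,"dz": 0.109,"wx": 0,"wy": 0,"wz": 0}])

```text
clock: 2.7
eef_pos: [0.4589, 0.1199, 0.041]
orientation: [3.141, 0.0, -1.064]
force: [0.1, -0.3, -0.5]
grip_width: 0.0005
```

>>> step_arm(rows=[{"dx": 0,"dy": 0,"dz": 0.003,"wx": 0,"wy": 0,"wz": 0},{"dx": 0,"dy": 0,"dz": 0.006,"wx": 0,"wy": 0,"wz": 0},{"dx": 0,"dy": 0,"dz": 0.008,"wx": 0,"wy": 0,"wz": 0},{"dx": 0,"dy": 0,"dz": 0.01,"wx": 0,"wy": 0,"wz": 0},{"dx": 0,"dy": 0,"dz": 0.011,"wx": 0,"wy": 0,"wz": 0}])

```text
clock: 3.2
eef_pos: [0.4591, 0.1207, 0.031]
orientation: [-3.141, -0.0, -1.063]
force: [-3.0, -5.0, 7.1]
grip_width: 0.0005
```

Run:
```python
from go import *
from cell import eyes
import cv2
s=r.state();print(s["force"],s["wrist_torque"],s["eef_pos"])
for n in ("scene","wrist"):
    f=eyes.grab_frame(n); p=f["pixels"]
    cv2.imwrite(f"pics/{n}2.png",p if n=="wrist" else cv2.resize(p[120:290,120:370],None,fx=3,fy=3))
```

```text
[-2.97027941 -5.03283805  7.14010333] [-0.8109076   0.34728926 -0.05284429] [0.45912377 0.12069509 0.03096534]
```

View pics/scene2.png

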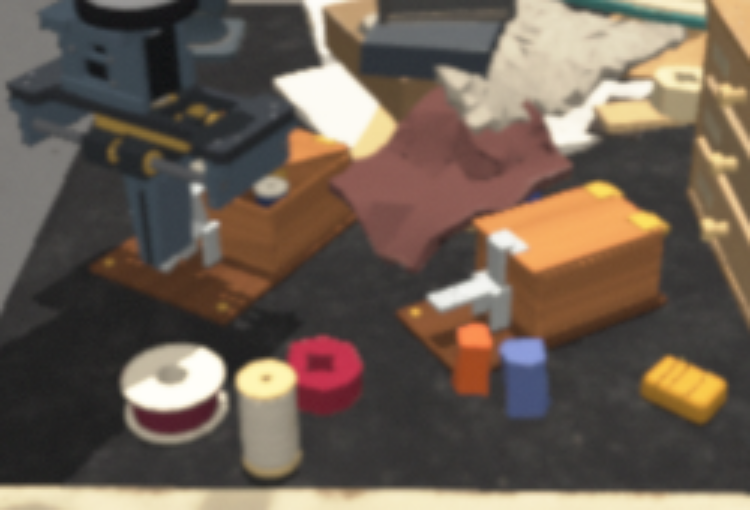

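View pics/wrist2.png

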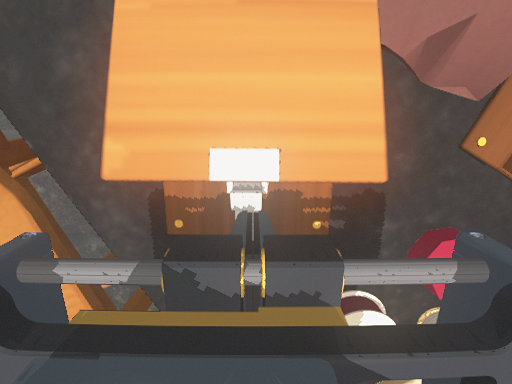

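The lid has sprung: its front edge is raised in the wrist view at row 180, and a spool is visible inside in the scene view. I'll lift straight off the tab, slightly away from the lid.

>>> step_arm(rows=[{"dx": 0,"dy": 0,"dz": -0.01,"wx": 0,"wy": 0,"wz": 0},{"dx": 0,"dy": 0.005,"dz": -0.03,"wx": 0,"wy": 0,"wz": 0},{"dx": 0,"dy": 0.005,"dz": -0.05,"wx": 0,"wy": 0,"wz": 0},{"dx": 0,"dy": 0.005,"dz": -0.06,"wx": 0,"wy": 0,"wz": 0},{"dx": 0,"dy": 0.005,"dz": -0.06,"wx": 0,"wy": 0,"wz": 0}])

```text
clock: 3.8
eef_pos: [0.4557, 0.1187, 0.0921]
orientation: [-3.139, -0.001, -1.063]
force: [0.0, -0.6, -0.8]
grip_width: 0.0004
```

Run:
```python
from go import *
from cell import eyes
import cv2
s=r.state();print(s["force"],s["wrist_torque"],s["eef_pos"])
for n in ("scene","wrist"):
    f=eyes.grab_frame(n); p=f["pixels"]
    cv2.imwrite(f"pics/{n}3.png",p if n=="wrist" else cv2.resize(p[120:290,120:370],None,fx=3,fy=3))
delta(case(-.07,0,.085))
```

```text
[ 0.04155709 -0.59588765 -0.79582906] [-0.00059072  0.00893909 -0.0219792 ] [0.45569854 0.11867126 0.09214493]
t 3.9 pos [0.4546 0.1184 0.0905] F [-0.3  -0.4   0.52] d [-0.0007 -0.0327  0.0055] w [-0.0005 -0.0001 -0.0001]
```

View pics/scene3.png

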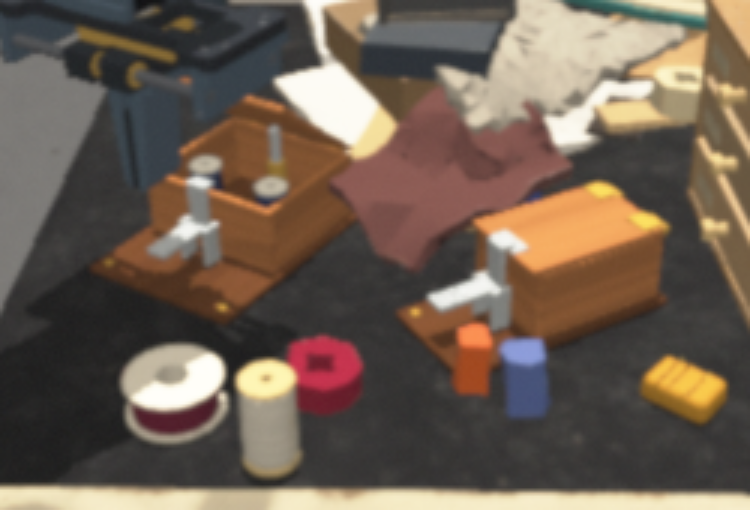

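View pics/wrist3.png

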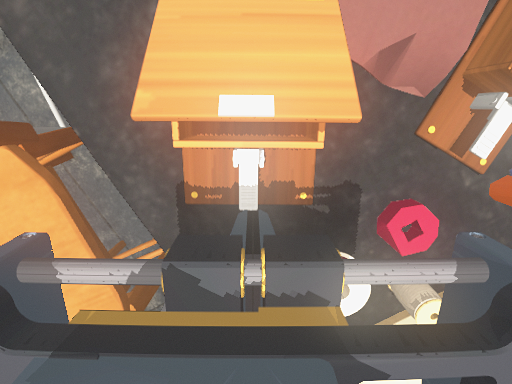

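Wrist view: the lid's front edge is at row 120, from column 133 to 361. I'll compute the lid angle from its apparent width.

Run:
```python
from go import *; from h import *
f=load("wrist1"); s=r.state()
T=np.eye(4);T[:3,:3]=R.from_euler("xyz",s["orientation"]).as_matrix();T[:3,3]=s["eef_pos"]
f["pose"]=T@f["tool_from_camera"]
for th in (.55,.6,.65,.7,.75,1.2):
    x=.05-.104*np.cos(th);z=.055+.104*np.sin(th)
    print(th,x,z,np.round(proj(f,[case(x,.055,z),case(x,-.055,z)])).tolist())
    g=load("scene0");print("   sc",np.round((proj(g,[case(x,.055,z),case(x,-.055,z)])-[120,120])*3).tolist())
```

```text
0.55 -0.03866255029418858 0.10935947180878855 [[147.0, 138.0], [354.0, 139.0]]
   sc [[148.0, 96.0], [275.0, 135.0]]
0.6 -0.03583490395060654 0.11372281723308367 [[144.0, 134.0], [358.0, 134.0]]
   sc [[150.0, 89.0], [278.0, 127.0]]
0.65 -0.032792715049101806 0.11793938619654812 [[140.0, 128.0], [361.0, 128.0]]
   sc [[153.0, 82.0], [280.0, 120.0]]
0.7 -0.0295435874775868 0.12199863947271986 [[136.0, 122.0], [365.0, 122.0]]
   sc [[155.0, 75.0], [283.0, 112.0]]
0.75 -0.02609564236287737 0.12589043104242675 [[132.0, 115.0], [369.0, 115.0]]
   sc [[158.0, 68.0], [285.0, 105.0]]
1.2 0.012314793534425945 0.15193206494059153 [[91.0, 2.0], [409.0, 2.0]]
   sc [[190.0, 15.0], [317.0, 48.0]]
```

The projection gives about 0.67–0.70 rad, so the lid is on its pin. Now I'll approach the edge and push slowly.

>>> step_arm(rows=[{"dx": 0,"dy": -0.015,"dz": 0,"wx": 0,"wy": 0,"wz": 0},{"dx": 0,"dy": -0.03,"dz": 0.002,"wx": 0,"wy": 0,"wz": 0},{"dx": 0,"dy": -0.04,"dz": 0.002,"wx": 0,"wy": 0,"wz": 0},{"dx": 0,"dy": -0.046,"dz": 0.002,"wx": 0,"wy": 0,"wz": 0},{"dx": 0,"dy": -0.05,"dz": 0.002,"wx": 0,"wy": 0,"wz": 0}])

```text
clock: 4.4
eef_pos: [0.4988, 0.1431, 0.0882]
orientation: [3.141, 0.0, -1.063]
force: [-0.6, 0.1, -0.4]
grip_width: 0.0006
```

>>> step_arm(rows=[{"dx": 0,"dy": -0.004,"dz": -0.001,"wx": 0,"wy": 0,"wz": 0},{"dx": 0,"dy": -0.008,"dz": -0.004,"wx": 0,"wy": 0,"wz": 0},{"dx": 0,"dy": -0.012,"dz": -0.007,"wx": 0,"wy": 0,"wz": 0},{"dx": 0,"dy": -0.017,"dz": -0.01,"wx": 0,"wy": 0,"wz": 0},{"dx": 0,"dy": -0.022,"dz": -0.013,"wx": 0,"wy": 0,"wz": 0}])

```text
clock: 4.9
eef_pos: [0.5179, 0.1535, 0.102]
orientation: [-3.141, -0.0, -1.063]
force: [-2.1, -0.7, 0.5]
grip_width: 0.0004
```

Run:
```python
from go import *
from cell import eyes
import cv2
s=r.state();print(s["force"],s["eef_pos"])
f=eyes.grab_frame("scene"); cv2.imwrite("pics/scene4.png",cv2.resize(f["pixels"][80:290,120:370],None,fx=2.8,fy=2.8))
delta(case(.05,0,.12))
```

```text
[-2.14295888 -0.7059627   0.49442236] [0.51788631 0.15351194 0.10198639]
t 4.95 pos [0.519  0.1539 0.1025] F [0.39 0.66 2.18] d [-0.001  -0.0792 -0.0173] w [-0.0017 -0.0004 -0.0003]
```

View pics/scene4.png

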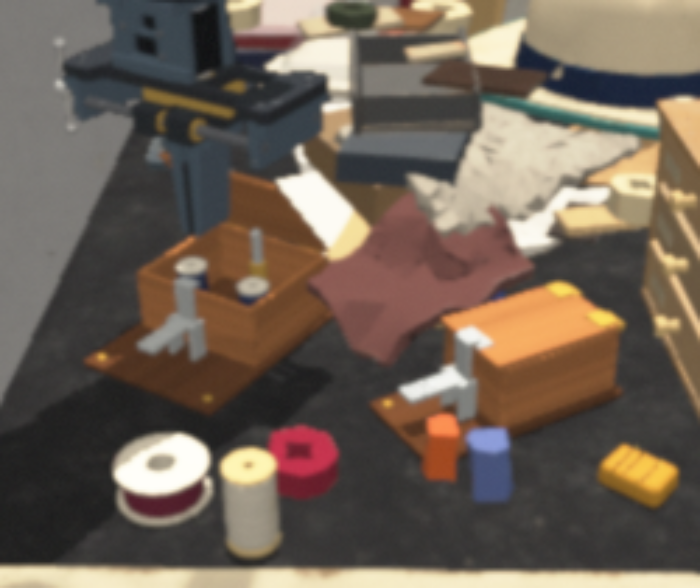

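The lid is rising, its underside now visible around (260,210), and the case hasn't moved. I'll continue pushing.

>>> step_arm(rows=[{"dx": 0,"dy": -0.006,"dz": -0.003,"wx": 0,"wy": 0,"wz": 0},{"dx": 0,"dy": -0.012,"dz": -0.006,"wx": 0,"wy": 0,"wz": 0},{"dx": 0,"dy": -0.018,"dz": -0.008,"wx": 0,"wy": 0,"wz": 0},{"dx": 0,"dy": -0.024,"dz": -0.01,"wx": 0,"wy": 0,"wz": 0},{"dx": 0,"dy": -0.03,"dz": -0.012,"wx": 0,"wy": 0,"wz": 0}])

```text
clock: 5.45
eef_pos: [0.5443, 0.1683, 0.1137]
orientation: [-3.141, -0.0, -1.063]
force: [-0.8, -0.9, 0.1]
grip_width: 0.0006
```

>>> step_arm(rows=[{"dx": 0,"dy": -0.006,"dz": -0.002,"wx": 0,"wy": 0,"wz": 0},{"dx": 0,"dy": -0.012,"dz": -0.004,"wx": 0,"wy": 0,"wz": 0},{"dx": 0,"dy": -0.018,"dz": -0.005,"wx": 0,"wy": 0,"wz": 0},{"dx": 0,"dy": -0.024,"dz": -0.005,"wx": 0,"wy": 0,"wz": 0},{"dx": 0,"dy": -0.03,"dz": -0.005,"wx": 0,"wy": 0,"wz": 0}])

```text
clock: 5.95
eef_pos: [0.5704, 0.1828, 0.1185]
orientation: [-3.142, 0.0, -1.063]
force: [0.2, 0.5, -0.2]
grip_width: 0.0004
```

>>> step_arm(rows=[{"dx": 0,"dy": -0.005,"dz": 0,"wx": 0,"wy": 0,"wz": 0},{"dx": 0,"dy": -0.01,"dz": 0,"wx": 0,"wy": 0,"wz": 0},{"dx": 0,"dy": -0.015,"dz": 0,"wx": 0,"wy": 0,"wz": 0},{"dx": 0,"dy": -0.019,"dz": 0,"wx": 0,"wy": 0,"wz": 0},{"dx": 0,"dy": -0.019,"dz": 0,"wx": 0,"wy": 0,"wz": 0}])

```text
clock: 6.45
eef_pos: [0.587, 0.192, 0.1186]
orientation: [-3.141, -0.0, -1.063]
force: [-0.1, -0.3, 0.4]
grip_width: 0.0004
```

Run:
```python
from go import *
from cell import eyes
import cv2
s=r.state();print(s["force"],s["eef_pos"])
f=eyes.grab_frame("scene"); cv2.imwrite("pics/scene5.png",cv2.resize(f["pixels"][80:290,120:370],None,fx=2.8,fy=2.8))
delta(case(.05,0,.12))
```

```text
[-0.07154337 -0.27078719  0.39776475] [0.58704372 0.1920244  0.11856591]
t 6.5 pos [0.5867 0.1919 0.1185] F [-0.02 -0.12 -0.44] d [-0.0008 -0.0015 -0.0015] w [-0.0001  0.     -0.0002]
```

View pics/scene5.png

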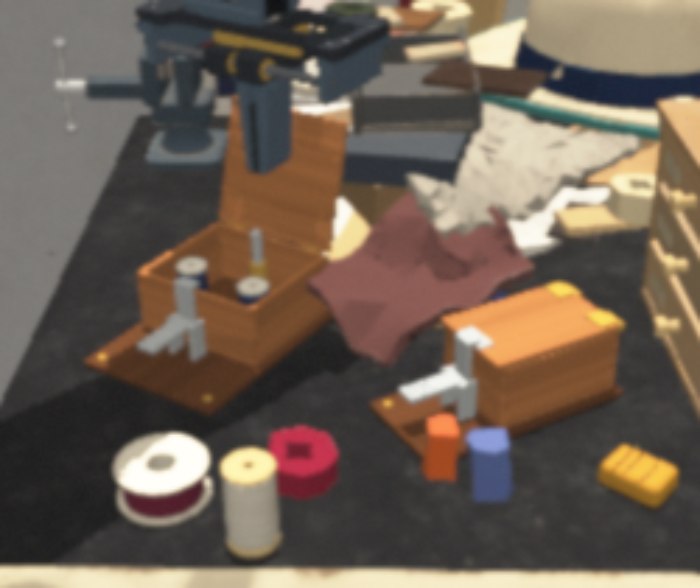

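The lid stands past upright with its edge above (290,110), and the force has dropped to near zero. I'll back off and check.

>>> step_arm(rows=[{"dx": 0,"dy": 0.03,"dz": 0,"wx": 0,"wy": 0,"wz": 0},{"dx": 0,"dy": 0.07,"dz": -0.03,"wx": 0,"wy": 0,"wz": 0},{"dx": 0,"dy": 0.1,"dz": -0.06,"wx": 0,"wy": 0,"wz": 0},{"dx": 0,"dy": 0.13,"dz": -0.09,"wx": 0,"wy": 0,"wz": 0},{"dx": 0,"dy": 0.14,"dz": -0.1,"wx": 0,"wy": 0,"wz": 0}])

```text
clock: 7.0
eef_pos: [0.463, 0.1229, 0.2209]
orientation: [-3.139, -0.001, -1.063]
force: [1.2, -0.3, -0.4]
grip_width: 0.0007
```

>>> step_arm(rows=[{"dx": 0.03,"dy": 0,"dz": 0,"wx": 0,"wy": 0,"wz": 0},{"dx": 0.07,"dy": 0,"dz": 0,"wx": 0,"wy": 0,"wz": 0},{"dx": 0.11,"dy": 0,"dz": 0,"wx": 0,"wy": 0,"wz": 0},{"dx": 0.14,"dy": 0,"dz": 0,"wx": 0,"wy": 0,"wz": 0},{"dx": 0.15,"dy": 0,"dz": 0,"wx": 0,"wy": 0,"wz": 0}])

```text
clock: 7.5
eef_pos: [0.538, -0.0094, 0.2186]
orientation: [-3.141, -0.0, -1.065]
force: [-0.3, -0.0, -0.0]
grip_width: 0.0003
```

>>> step_arm(rows=[{"dx": 0,"dy": 0,"dz": 0,"wx": 0,"wy": 0,"wz": 0},{"dx": 0,"dy": 0,"dz": 0,"wx": 0,"wy": 0,"wz": 0},{"dx": 0,"dy": 0,"dz": 0,"wx": 0,"wy": 0,"wz": 0},{"dx": 0,"dy": 0,"dz": 0,"wx": 0,"wy": 0,"wz": 0},{"dx": 0,"dy": 0,"dz": 0,"wx": 0,"wy": 0,"wz": 0}])

```text
clock: 8.0
eef_pos: [0.537, -0.0068, 0.2186]
orientation: [-3.141, -0.0, -1.062]
force: [0.3, -0.4, 0.1]
grip_width: 0.0005
```

Run:
```python
from go import *
from h import *
from cell import eyes
s=r.state();print(s["clock"],s["force"],s["eef_pos"])
for i in "ab":
    f=eyes.grab_frame("scene"); np.savez(f"sc6{i}.npz",**{k:np.array(v) for k,v in f.items()})
    f2=eyes.grab_frame("top"); np.savez(f"top6{i}.npz",**{k:np.array(v) for k,v in f2.items()})
cv2.imwrite("pics/scene6.png",cv2.resize(f["pixels"][80:290,120:370],None,fx=2.8,fy=2.8))
cv2.imwrite("pics/top6.png",cv2.resize(f2["pixels"][110:280,160:360],(700,595),interpolation=cv2.INTER_CUBIC))
for th in (1.57,1.7,1.8,1.85):
    x=.05-.104*np.cos(th);z=.055+.104*np.sin(th)
    P=[case(x,.055,z),case(x,-.055,z)]
    print(th,np.round((proj(f,P)-[120,80])*2.8).tolist(),np.round((proj(f2,P)-[160,110])*3.5).tolist())
```

```text
8.0 [ 0.30267276 -0.41401487  0.08001727] [ 0.53695836 -0.00675329  0.21860111]
1.57 [[207.0, 101.0], [325.0, 130.0]] [[36.0, 271.0], [189.0, 187.0]]
1.7 [[218.0, 97.0], [335.0, 125.0]] [[26.0, 253.0], [179.0, 169.0]]
1.8 [[226.0, 95.0], [342.0, 122.0]] [[20.0, 240.0], [172.0, 156.0]]
1.85 [[230.0, 94.0], [346.0, 122.0]] [[17.0, 234.0], [168.0, 150.0]]
```

View pics/scene6.png

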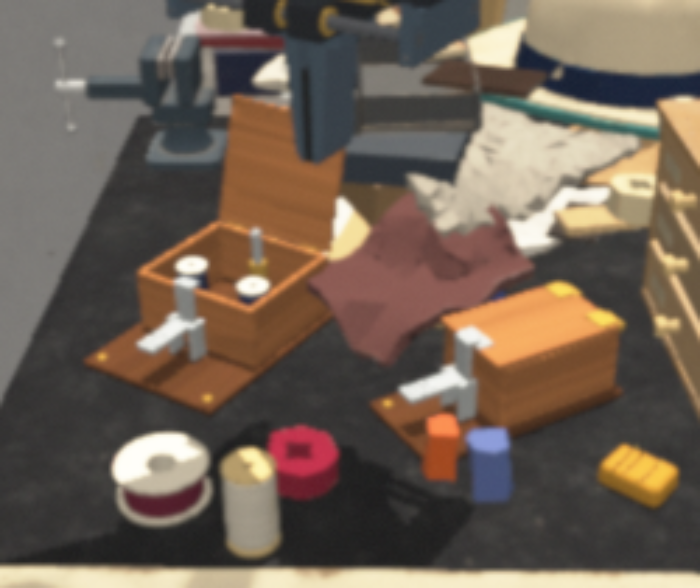

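View pics/top6.png

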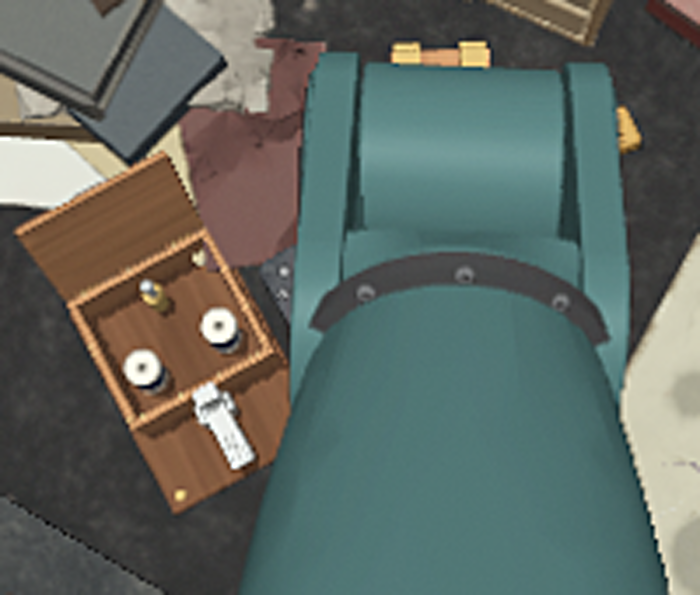

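Top view: the lid edge runs from (16,232) to (167,152), matching the 1.85 rad prediction of (17,234) to (168,150). The tab tip at (242,467) and plate corner at (176,514) are where they started. Before handing in, I'll do a quick stillness check between the two frames.

Run:
```python
from h import *
a,b,c=[load(n)["pixels"][110:280,160:240].astype(int) for n in ("top6a","top6b","top0")]
print("diff",abs(a-b).max(),abs(a-b).mean())
s0,s6=load("scene0")["pixels"].astype(int),load("sc6b")["pixels"].astype(int)
print("wax/narrow diff",abs(s0-s6)[195:270,310:370].mean())
from cell import close_job
print(close_job())
```

```text
diff 32 0.8436029411764706
wax/narrow diff 0.8895555555555555
the job is handed in; nothing more can be done
None
```

I pressed the wide case's tab down with the closed fingers until the lid sprang up. I then lifted off and pushed the lid's front edge back past upright, backed the arm clear and handed the job in at about 8.2 s. No verdict came back.

- **Spring-up:** before pushing, the wrist view put the lid at about 0.67–0.70 rad, on its pin.
- **Lid at the end:** in the top view its edge lies within 2 zoomed pixels (under 1 image pixel) of where 1.85 rad (its stop) should put it. Two successive top frames show only image noise around the case (mean difference 0.8 grey levels, largest 32).
- **Tab and wide case:** the tab tip and the one visible base-plate corner are at the same pixels as at the start. The other corner was hidden by the arm.
- **Narrow case and other things:** the narrow case looks shut. It, the spool, wax and bobbin look unmoved in the scene view. I checked the wax and part of the narrow case by frame difference (0.9 grey levels), the rest only by eye.
- **Robot:** it ended clear of everything, with force readings near zero.

**Disagreements:**
- The top and wrist views put the case about 3 mm apart sideways, and I used a value close to the wrist view's.
- While I held the tab down, the tool read about 6 N sideways as well as 7 N downward, which I did not explain. It disappeared once I lifted off.

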